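# Ready the air-bearing rotary table

### The arm

A 7-joint arm with a two-finger parallel gripper is mounted at the origin on a cart in front of the work surface, level with it; the furniture and walls round the work are solid. World frame = base frame: x ahead of the robot, y to its left, z up, the work surface at z = 0. Lengths are in m, angles in degrees, forces in N, time in s.
With the tool pointing down it reaches from about 0.35 to 0.9 m from the base axis. Payload 19.9 kg.
Tool frame: the origin (TCP) lies midway between the tips of the shut fingers; the grasp point (between the pads) lies 19 mm behind it (r.tcp_to_grasp is the distance from the TCP to the grasp point, in m); z points along the fingers, y is the line along which they close (so a half turn about z gives the same grasp; the last joint's range is limited). The gripper opens to 85 mm and grips with 20 to 120 N. Pads are 22 mm wide; open, the fingers measure 114 mm over their backs; the gripper's body (76 mm by 85 mm) begins 54 mm behind the grasp point. The pads swing forward as they close: fully open they stand 13 mm farther back than shut.
Start: joints at [-2.378, 23.915, -0.59, 92.452, 0.269, 63.638, -3.037], TCP at [0.625, 0, 0.194] pointing down, gripper open.
Joint ranges: [-161.28, 161.28], [-22.2, 115.67], [-73.04, 71.86], [3.21, 147.25], [-68.34, 248.33], [10.77, 114.83], [-161.83, 161.83]. Speed limits (degrees/s): [108.29, 108.29, 136.94, 136.94, 172.46, 172.46, 172.46].

### API

Orientations are given as [roll, pitch, yaw] about the fixed x, y, z axes, in that order (R = Rz(yaw) Ry(pitch) Rx(roll)).
In Python, from rig import readout, optics, job, r gives the robot as it stands.
- The arm moves only by the tool move_arm, never from a script. Its arguments are lists of equal length, an entry for each row: "dp": the shift along the tool's x, y, z each as a share of 0.2 m, from -1 to 1, a list of three; "turn": the turn about the tool's z as a share of 180 degrees, from -1 to 1; "claw": the gripper's target within -1 to 1 (fully open at 1, half-way at 0, shut at -1). In form: {"dp": [[tx, ty, tz], ...], "turn": [turn, ...], "claw": [claw, ...]}. A call has exactly 10 rows; each row is the pose to reach, as a shift and turn from the pose commanded when the call began, along the tool's axes at that moment, turning the shorter way round; what a row does not reach only later rows make up. A row lasts 1/8 s, in which the tool goes at most 62.5 mm and 10.7 degrees, less where a joint would pass 70% of its speed; a pose out of reach is approached as far as the arm can. A call with a number of a shift or a turn outside -1 to 1 is refused whole. A call with a gripper value outside its range is refused whole. The fingers move at their own pace and stop on an object; "squeeze" is the grip in N (left out, the last holds). Time passes only in rows, so rows that repeat a pose let the fingers close, or fill a call up. It gives the time, the measured TCP pose, the force, the opening and the grip force at its end, in the units of the state.
- readout.read_state(): the state, without advancing time (a new reading comes with each control period).
- optics.camera(name): name is "scene" or "side" or "wrist"; returns (picture, depth): 400x640x3 uint8, red, green, blue; 400x640 float32, m along the optical axis (not along the pixel's ray), 0 where there is no reading.
- optics.get_calibration(name): a dict with "vertical_fov" (degrees; the focal length in pixels is half the picture's height over the tangent of half this angle, whatever the lens; pixels are square), "cx", "cy" (the principal point, pixels), "camera_from_world" (4x4, takes a point from world to camera coordinates); the wrist camera has in their place "hand_eye" (4x4, takes a point from camera to tool coordinates, whose origin is the TCP and whose axes are the flange's). Camera axes: x right, y up, looking along -z (the intrinsics and any distortion apply to the point x, -y, -z); pixel columns grow to the right and rows downward; lengths in m; the calibration is good to about 2 mm. A picture is of the moment at which its call begins: read the wrist's pose just before it. get_calibration takes no time and is no camera call.
- job.job_done(): hands the job in; it is judged then, once.
The state is a dict: "t": time; "qpos": joint angles; "qd": joint speeds; "joint_efforts": joint torques, N m; "eef_pos": TCP position; "eef_rot": TCP orientation; "wrist_force": force on the tool from outside, world axes, zero at the start; "torque": the same for the moment, N m; "width": finger opening in m; "finger_force": force on a finger pad.
Only numpy, scipy, OpenCV 4.12 (cv2) and the standard library are available. Lean on these libraries where they do the work, as an engineer would, in place of code of your own. Each camera call takes 0.05 s, during which the arm holds its last target. There are 200 camera calls.

### The job

Get the air-bearing rotary table ready for measuring: turn the black regulator knob until its white line points at the orange mark, then pull the knob fully out to lock it there. With the air set and locked, unscrew the brass transit nut from its stud and stand it upright in the green tray. Do not shift or knock over the casting, the ball stand, the bottle or the loupe.

Things in the scene. Friction and masses are not known exactly. Their poses are not given: they have to be found in the camera images.
- air_table: fixed aluminium base plate 110 x 270 x 12 mm carrying a grey regulator block (84 x 84 mm sloping face, at the +y end) and a round table (at the -y end); origin under its middle; x points to its back, y from the table to the regulator
- knob_grip (a point): centre of the black ribbed knob, 40 mm across, 28 mm long, outer face 12 mm above this point. z: its axis, outward, leaning 30 degrees from vertical to the front of the base plate. The block's face is 28 mm below this point along z (knob pushed in; 16 mm gap under the knob). x turns with the knob; the white line on its face points 135 degrees counter-clockwise from x. Grip at any angle
- knob_turn (a joint): angle of the knob, rad, 0 to 4.5, growing clockwise as seen from outside, looking at its face. Equals mark_ring when the white line points at the mark. About 0.1 N m of friction; it stays where it is left
- knob_pull (a joint): how far the knob is pulled out along its axis, m: 0 pushed in, 0.012 fully out (locked). 5 to 6 N to move slowly; stays where it is left. The lock is light: do not turn the knob once it is out
- mark_ring (a joint): angle of the orange mark, on the same scale as knob_turn; it differs from start to start, always 0.8 to 2.9 rad clockwise of where the knob starts
- mark_tip (a point): middle of the orange mark, a flat 11 x 7 mm tab on the black scale plate round the knob, 34 mm from the knob's axis. x is parallel to the x of knob_grip when the knob is set; z along the knob's axis
- stud_base (a point): foot of the vertical threaded stud (21 mm over the thread, 28 mm high), in the middle of the round table's top face (110 mm across, 50 mm above the worktop). Axes as air_table; the stud is at y -70 mm there. Two steel dowel posts, 10 mm thick, 28 mm high, stand on the table 49 mm from the stud, 34 and 214 degrees counter-clockwise from x: keep the fingers off them
- nut_center (a point): centre, half-way up, of the ribbed brass nut, a ring 38 mm across, 30 mm high, 25 mm bore, about 0.13 kg, standing on the table round the stud; z is its axis. Turned counter-clockwise (seen from above) it climbs 3.3 mm per rad (2.5 mm of play) and is free after 2.2 to 2.8 rad: turn it 3 rad, rising with it, then lift it over 30 mm straight up. Regripping is allowed
- green_tray_in (a point): centre of the inner floor of the flat green tray (120 x 120 mm outside, 16 mm high, walls and floor 4 mm thick), loose on the worktop, on the left or the right; x and y along its sides
- casting: bystander: grey metal casting on a round weight, 76 x 81 mm, 197 mm high; origin at the centre of its underside
- ball_stand: bystander: black calibration stand with ball and tip, 83 mm across, 187 mm high, behind the base plate; origin at the centre of its underside
- bottle: bystander: white dropper bottle with red cap, 45 mm across, 124 mm high, beside the regulator; origin at the centre of its underside
- loupe: bystander: black eye loupe, 34 mm across, 30 mm high, in front of the base plate; origin at the centre of its underside
Not all that is in view belongs to the job. There is more than one size of the part that bears green_tray_in; the job needs the smaller.

How it is judged:
By the outcome, as a careful person would: the job done as asked, in the order asked, and still so for the second after the job is handed in, with the robot touching nothing.
It also fails if it takes over 56 s, if anything falls off the work surface, if the arm or the gripper's body presses on something with over 40 N, if the wrist force passes 120 N, or if a joint passes its speed limit or range.

## Working session

There is one attempt and no reset: what is moved stays moved. The work goes in short steps, Python scripts to look and compute and a tool call to move; the robot and the scene stay as the last step left them, time stands still between calls to the robot, and variables do not carry over. Pictures are saved under pics/ and viewed, at most 12 in all, crops included, and the job is handed in when it is done.

Besides the shell and the picture viewer there is one more tool, called after "Request:" as a command line: name --pt "numbers of a row" for each row, then --argument value for the rest. move_arm: Moves the arm, as the interface text tells. Shift numbers are shares of 0.2 m and turn numbers shares of 180 degrees, none past 1 either way. Its arguments: {"type":"object","properties":{"dp":{"type":"array"},"turn":{"type":"array"},"claw":{"type":"array"},"squeeze":{"type":"number"}},"required":["dp","turn","claw"]}

```bash
ls; mkdir -p pics; cat > h.py <<'E'
import numpy as np, cv2
from rig import readout, optics, job, r
from scipy.spatial.transform import Rotation as R
def tool():
    s=readout.read_state(); T=np.eye(4); T[:3,:3]=R.from_euler('xyz',s['eef_rot'],degrees=True).as_matrix(); T[:3,3]=s['eef_pos']; return T
def grab(name,fn=None):
    T=tool(); im,d=optics.camera(name); c=optics.get_calibration(name)
    f=200/np.tan(np.radians(c['vertical_fov'])/2)
    M=T@np.array(c['hand_eye']) if 'hand_eye' in c else np.linalg.inv(np.array(c['camera_from_world']))
    if fn: cv2.imwrite('pics/'+fn,im[:,:,::-1])
    return im,d,(f,c['cx'],c['cy'],M)
def pts(d,K):
    f,cx,cy,M=K; v,u=np.mgrid[0:400,0:640]
    P=np.stack([(u-cx)/f*d,-(v-cy)/f*d,-d],-1)
    return P@M[:3,:3].T+M[:3,3]
def ray(uv,K):
    f,cx,cy,M=K; u,v=uv
    return M[:3,3],M[:3,:3]@np.array([(u-cx)/f,-(v-cy)/f,-1])
def onz(uv,K,z):
    o,dd=ray(uv,K); return o+dd*(z-o[2])/dd[2]
def proj(p,K):
    f,cx,cy,M=K; q=M[:3,:3].T@(np.asarray(p)-M[:3,3]); return np.array([cx-f*q[0]/q[2],cy+f*q[1]/q[2]])
E
python3 - <<'E'
from h import *
for n in ['scene','side','wrist']:
    im,d,K=grab(n,n+'0.png'); c=optics.get_calibration(n); print(n,{k:v for k,v in c.items() if 'world' not in k and k!='hand_eye'},K[3].round(3).tolist())
a=cv2.imread('pics/scene0.png')
print(readout.read_state())
E
```

```text
pics
scene {'vertical_fov': 49.79883320922716, 'cx': 323.7340146550993, 'cy': 199.80285106727993} [[0.898, 0.207, -0.389, 0.154], [-0.441, 0.396, -0.806, -0.932], [-0.013, 0.895, 0.446, 0.599], [0.0, 0.0, 0.0, 1.0]]
side {'vertical_fov': 56.36415220261954, 'cx': 317.45877087920275, 'cy': 203.83368360299883} [[-0.863, 0.318, -0.392, 0.169], [-0.505, -0.558, 0.658, 0.752], [-0.009, 0.766, 0.643, 0.794], [0.0, 0.0, 0.0, 1.0]]
wrist {'vertical_fov': 68.6028996081722, 'cx': 322.84544087270353, 'cy': 196.1341972243076} [[1.0, -0.002, 0.001, 0.626], [0.001, 0.965, 0.262, 0.066], [-0.001, -0.262, 0.965, 0.374], [0.0, 0.0, 0.0, 1.0]]
{'t': 0.15, 'qpos': array([-2.37728396, 23.94040425, -0.58958263, 92.47535591,  0.26964137,
       63.63959048, -3.03691368]), 'qd': array([ 0.0457439 ,  0.00047143,  0.12236509, -0.2291894 , -0.00994605,
       -0.06612462,  0.09341102]), 'joint_efforts': array([ 4.94602627e-04, -8.64738035e+01,  6.78995568e-01, -4.35059202e+01,
        1.90656655e-02,  5.86454262e-03, -4.75439651e-05]), 'eef_pos': array([ 6.24708675e-01, -2.44331304e-05,  1.93818130e-01]), 'eef_rot': array([-1.79946217e+02,  5.10621971e-03,  8.99991878e+01]), 'wrist_force': array([-0.5651857 , -0.00636228, -0.74118147]), 'torque': array([-0.04808949, -0.02810047,  0.03597967]), 'finger_force': 0.0, 'width': 0.08517774271834655}
```

View pics/scene0.png

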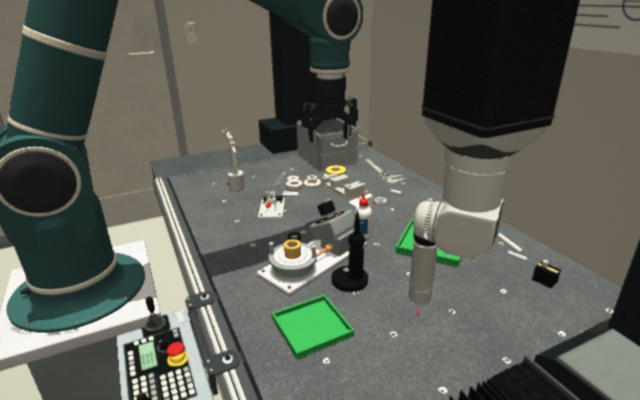

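View pics/side0.png

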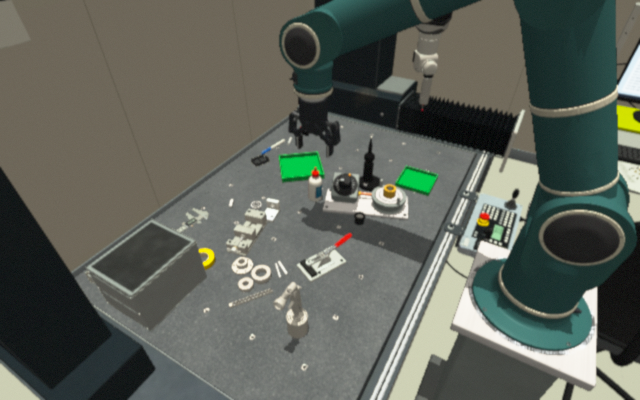

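View pics/wrist0.png

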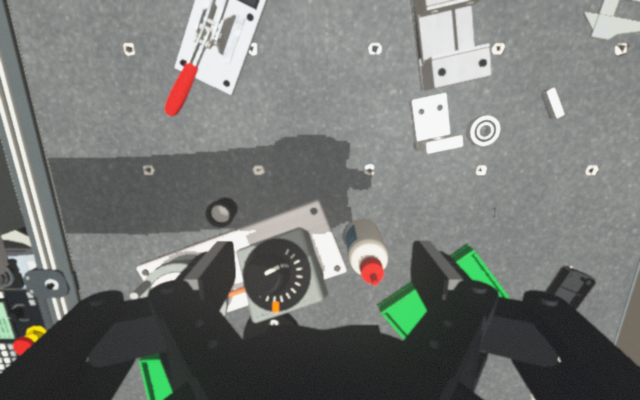

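The wrist view shows the knob at about (272,272), its orange mark near (275,307), the bottle at (370,258) and the loupe at (221,212). The two green trays are at about (150,375) and (445,290). Next I'll measure these from depth.

```bash
python3 - <<'E'
from h import *
for n in ['scene','side','wrist']:
    im,d,K=grab(n); P=pts(d,K); hsv=cv2.cvtColor(im,cv2.COLOR_RGB2HSV)
    g=((hsv[...,0]>45)&(hsv[...,0]<75)&(hsv[...,1]>150)&(hsv[...,2]>80)).astype(np.uint8)
    N,L,S,C=cv2.connectedComponentsWithStats(g)
    for i in range(1,N):
        if S[i,4]>150:
            q=P[(L==i)&(d>0)]; print(n,'green',S[i].tolist(),cv2.minAreaRect((q[:,:2]*1000).astype(np.float32)),np.percentile(q[:,2],[2,50,98]).round(3))
    o=((hsv[...,0]>8)&(hsv[...,0]<22)&(hsv[...,1]>140)&(hsv[...,2]>90)).astype(np.uint8)
    N,L,S,C=cv2.connectedComponentsWithStats(o)
    for i in range(1,N):
        if S[i,4]>15:
            q=P[(L==i)&(d>0)]; print(n,'orange',S[i].tolist(),q.mean(0).round(4) if len(q) else None)
    if n=='wrist':
        for uv in [(275,272),(265,260),(290,280),(221,212),(370,270),(315,208),(145,268),(338,268),(180,275)]:
            print(uv,P[uv[1],uv[0]].round(3))
        kp=P[262:284,262:286].reshape(-1,3); c=kp.mean(0); print('face n',np.linalg.svd(kp-c)[2][2],c)
    elif n=='side':
        for uv in [(293,300),(369,160),(369,185),(315,185),(360,219),(345,182),(390,189)]: print(uv,P[uv[1],uv[0]].round(3))
    else:
        for uv in [(355,250),(350,280),(363,205),(292,248),(292,263),(232,178)]: print(uv,P[uv[1],uv[0]].round(3))
im=cv2.imread('pics/wrist0.png'); cv2.imwrite('pics/w0c.png',cv2.resize(im[190:340,120:400],None,fx=2.8,fy=2.8,interpolation=cv2.INTER_CUBIC))
E
```

```text
scene green [397, 221, 18, 34, 325] ((632.5502319335938, -319.9169616699219), (556.9868774414062, 37.17713928222656), 50.80256652832031) [0.004 0.007 0.022]
scene green [437, 250, 23, 16, 180] ((799.1890869140625, -281.16455078125), (55.439903259277344, 50.54328918457031), 46.13982391357422) [0.004 0.011 0.022]
scene green [273, 296, 80, 59, 2743] ((407.2584228515625, -342.9383239746094), (118.6819839477539, 121.22476196289062), 1.851194977760315) [0.003 0.005 0.017]
scene orange [284, 239, 16, 19, 218] [ 0.4445 -0.1645  0.0701]
scene orange [321, 245, 11, 8, 47] [ 0.5392 -0.1498  0.0344]
scene orange [168, 351, 17, 7, 25] [ 0.1595 -0.282  -0.0107]
(355, 250) [ 0.552 -0.258  0.088]
(350, 280) [ 0.539 -0.262  0.015]
(363, 205) [ 0.666 -0.1    0.097]
(292, 248) [ 0.439 -0.179  0.081]
(292, 263) [ 0.431 -0.193  0.052]
(232, 178) [0.443 0.343 0.046]
side green [279, 152, 45, 30, 978] ((812.310302734375, -207.4826202392578), (151.57949829101562, 163.3831329345703), 39.08683776855469) [0.003 0.007 0.022]
side green [396, 167, 42, 28, 741] ((410.74542236328125, -340.8651123046875), (118.468
[... 706 characters left out ...]
4, 45, 960] ((454.5961608886719, -170.41090393066406), (451.9894104003906, 63.2379035949707), 60.28216552734375) [0.003 0.005 0.304]
wrist orange [228, 288, 16, 8, 38] [ 0.5101 -0.1565  0.0338]
wrist orange [271, 301, 9, 11, 85] [ 0.5751 -0.1281  0.1039]
wrist orange [24, 335, 11, 8, 17] [ 0.19   -0.252   0.0099]
(275, 272) [ 0.58  -0.077  0.122]
(265, 260) [ 0.569 -0.069  0.113]
(290, 280) [ 0.591 -0.103  0.093]
(221, 212) [ 0.498 -0.049  0.025]
(370, 270) [ 0.673 -0.083  0.109]
(315, 208) [ 0.616 -0.047  0.014]
(145, 268) [ 0.383 -0.134  0.013]
(338, 268) [ 0.646 -0.131  0.017]
(180, 275) [0.57  0.007 0.272]
face n [-0.15667606 -0.85108585  0.50110428] [ 0.57816088 -0.07920387  0.1199501 ]
```

View pics/w0c.png

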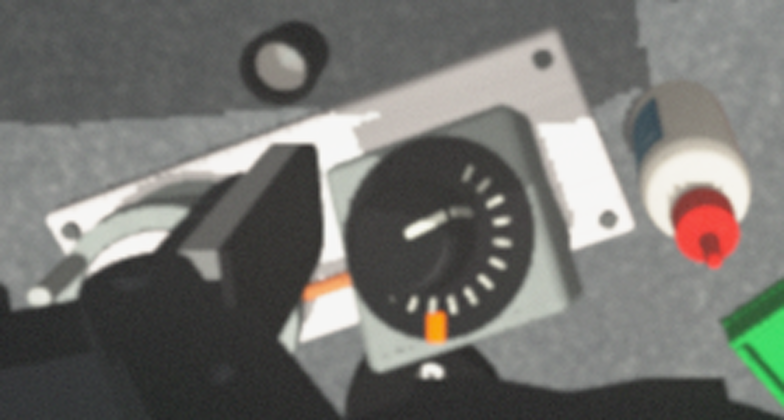

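The small tray (about 119 mm) is at (0.409,-0.342), and the knob's line points right and slightly up while the mark is straight down. That makes roughly 110° clockwise to turn. I'll move so the camera sees the knob clear of the fingers.

Request:
move_arm --pt "-0.15 -0.1 0" --pt "-0.3 -0.2 0" --pt "-0.3 -0.2 0" --pt "-0.3 -0.2 0" --pt "-0.3 -0.2 0" --pt "-0.3 -0.2 0" --pt "-0.3 -0.2 0" --pt "-0.3 -0.2 0" --pt "-0.3 -0.2 0" --pt "-0.3 -0.2 0" --turn '[-0.05,-0.1,-0.1,-0.1,-0.1,-0.1,-0.1,-0.1,-0.1,-0.1]' --claw '[1,1,1,1,1,1,1,1,1,1]'

```text
t: 1.55
eef_pos: [0.585, -0.06, 0.1943]
eef_rot: [-180.0, 0.0, 108.0]
wrist_force: [1.0, -0.0, 0.4]
width: 0.0851
finger_force: 0.0
```

```bash
python3 - <<'E'
from h import *
im,d,K=grab('wrist','w1.png'); P=pts(d,K); np.savez('w1.npz',im=im,d=d,f=K[0],cx=K[1],cy=K[2],M=K[3])
cv2.imwrite('pics/w1c.png',cv2.resize(im[60:330,160:480,::-1],None,fx=2.2,fy=2.2,interpolation=cv2.INTER_CUBIC))
for n in ['side','wrist']:
    a,b,KK=grab(n); Q=pts(b,KK)
    m=(Q[...,2]>.008)&(Q[...,2]<.016)&(a.min(2)>130)&(Q[...,1]>-.28)&(Q[...,1]<0)&(Q[...,0]>.36)&(Q[...,0]<.7)
    print(n,m.sum(),cv2.minAreaRect((Q[m][:,:2]*1000).astype(np.float32)))
E
```

```text
side 747 ((513.5160522460938, -135.10842895507812), (269.2916259765625, 111.6271743774414), 21.236095428466797)
wrist 5485 ((521.2483520507812, -157.8203125), (269.27593994140625, 155.9134521484375), 20.903100967407227)
```

View pics/w1c.png

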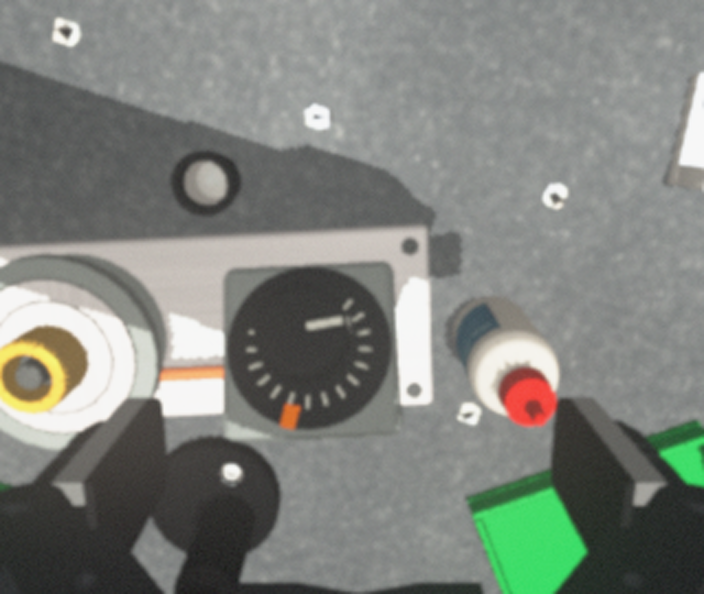

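The crop shows the scale disc centred near (310,345), the white line running (307,327)→(345,320), the mark at (290,416), and the nut's top ring at (30,375). From these I'll compute the knob axis and angles.

```bash
cat >> h.py <<'E'
yb=np.array([np.cos(np.radians(21)),np.sin(np.radians(21)),0]); xb=np.array([yb[1],-yb[0],0])
n=np.cos(np.pi/6)*np.array([0,0,1])-.5*xb
ex=yb; ey=np.cross(n,ex)
def onplane(uv,K,p0):
    o,dd=ray(uv,K); return o+dd*(n@(p0-o))/(n@dd)
def ang(v): return np.degrees(np.arctan2(v@ey,v@ex))
E
cat > knob.py <<'E'
from h import *
def knob(im,d,K,g0,pull=0,verbose=1):
    """g0: knob_grip pos (pushed in); white line & mark angles"""
    hsv=cv2.cvtColor(im,cv2.COLOR_RGB2HSV); P=pts(d,K)
    fc=g0+n*(.012+pull); sc=g0-n*.027
    w=(im.min(2)>95)
    v,u=np.nonzero(w); q=np.array([onplane((a,b),K,fc) for a,b in zip(u,v)])-fc if len(u) else np.zeros((0,3))
    m=np.linalg.norm(q,axis=1)<.0175
    x=np.stack([q[m]@ex,q[m]@ey],1); c=x.mean(0); 
    dr=np.linalg.svd(x-c)[2][0]; dr*=np.sign(dr@c) or 1
    o=(hsv[...,0]>5)&(hsv[...,0]<22)&(hsv[...,1]>140)&(hsv[...,2]>90)
    v,u=np.nonzero(o); qo=np.array([onplane((a,b),K,sc) for a,b in zip(u,v)])-sc
    mo=(abs(np.linalg.norm(qo,axis=1)-.034)<.009); qm=qo[mo].mean(0)
    la=np.degrees(np.arctan2(dr[1],dr[0])); lc=np.degrees(np.arctan2(c[1],c[0])); ma=ang(qm)
    print('line n',m.sum(),'dir',la,'centroid dir',lc,'off mm',c*1000,'| mark',mo.sum(),ma,'r',np.linalg.norm(qm)*1000,'| cw to go',(la-ma)%360)
E
python3 - <<'E'
from h import *
from knob import knob
z=np.load('w1.npz'); im,d=z['im'],z['d']; K=(float(z['f']),float(z['cx']),float(z['cy']),z['M']); P=pts(d,K)
# block-face points: grey, in box, off the disc
v,u=np.mgrid[0:400,0:640]; X=(u-160)*2.2; Y=(v-60)*2.2
m=(X>228)&(X<388)&(Y>270)&(Y<430)&(np.hypot(X-310,Y-347)>90)&(P[...,2]>.03)
q=P[m]; c=q.mean(0); nn=np.linalg.svd(q-c)[2][2]; nn*=np.sign(nn[2]); print('block n',nn,'expected',n,'c',c,m.sum())
off=np.median(q@n)
# disc outline
b=((im.max(2)<70)&(np.hypot(X-310,Y-347)<100)).astype(np.uint8)
cs,_=cv2.findContours(b,cv2.RETR_EXTERNAL,cv2.CHAIN_APPROX_NONE); cc=max(cs,key=cv2.contourArea)
(e0,ax,an)=cv2.fitEllipse(cc); print('ellipse',e0,ax,an)
B=onplane(e0,K,n*off); g=B+n*.028; print('face ctr',B,'grip',g)
ring=np.array([onplane(t[0],K,n*(off+.001)) for t in cc]); x=np.stack([ring@ex,ring@ey],1).astype(np.float32)
cx,rr=cv2.minEnclosingCircle(x); B2=cx[0]*ex+cx[1]*ey+n*off; print('circle',B2,rr,'grip',B2+n*.028)
sel=(P-g)@n; rad=np.linalg.norm((P-g)-sel[...,None]*n,axis=-1); mk=(rad<.015)&(abs(sel)<.03); print('face height over grip',np.median(sel[mk]),mk.sum())
print('proj face ctr crop',[(proj(g+n*.012,K)-[160,60])*2.2])
knob(im,d,K,g); knob(im,d,K,B2+n*.028)
nt=(P[...,2]>.07)&(P[...,2]<.09)&(np.linalg.norm(P[...,:2]-[.448,-.16],axis=-1)<.04); print('nut top',nt.sum(),P[nt].mean(0),np.ptp(P[nt],0))
bt=(P[...,2]>.05)&(P[...,2]<.13)&(np.linalg.norm(P[...,:2]-[.675,-.08],axis=-1)<.04); print('bottle',P[bt].min(0),P[bt].max(0))
E
```

```text
block n [-0.17540298  0.46922407  0.86548401] expected [-0.17918397  0.46679021  0.8660254 ] c [ 0.57233096 -0.10704319  0.088638  ] 519
ellipse (300.68524169921875, 215.91500854492188) (67.55609893798828, 71.41598510742188) 95.33914184570312
face ctr [ 0.57444918 -0.09917526  0.08486709] grip [ 0.56943203 -0.08610514  0.1091158 ]
circle [ 0.5739346 -0.1002166  0.0853219] 0.03812041133642197 grip [ 0.56891744 -0.08714648  0.10957061]
face height over grip 0.012146559876645983 826
proj face ctr crop [array([299.96060608, 324.64961958])]
line n 80 dir 7.447739057068427 centroid dir 3.7000965237526118 off mm [9.83252862 0.63585774] | mark 84 -106.85262773216729 r 34.93970263459075 | cw to go 114.30036678923572
line n 75 dir 7.465922471650354 centroid dir 8.266028841689934 off mm [10.2156918   1.48412292] | mark 84 -105.91553404144716 r 33.82619674148009 | cw to go 113.38145651309752
nut top 989 [ 0.44860352 -0.15982445  0.07814499] [0.03956209 0.03987879 0.01289081]
bottle [ 0.65391832 -0.10791913  0.05004055] [ 0.69714006 -0.06501619  0.12474998]
```

Request:
move_arm --pt "-0.05 -0.06 0" --pt "-0.0925 -0.12 0.1" --pt "-0.0925 -0.12 0.2" --pt "-0.0925 -0.12 0.35" --pt "-0.0925 -0.12 0.495" --pt "-0.0925 -0.12 0.495" --pt "-0.0925 -0.12 0.495" --pt "-0.0925 -0.12 0.495" --pt "-0.0925 -0.12 0.495" --pt "-0.0925 -0.12 0.495" --turn '[-0.058,-0.116,-0.172,-0.172,-0.172,-0.172,-0.172,-0.172,-0.172,-0.172]' --claw '[1,1,1,1,1,1,-1,-1,-1,-1]' --squeeze 30

```text
t: 2.95
eef_pos: [0.568, -0.085, 0.0957]
eef_rot: [180.0, 0.0, 139.0]
wrist_force: [-0.8, -0.6, 0.5]
width: 0.0122
finger_force: 0.0
```

```bash
python3 - <<'E'
from h import *
s=readout.read_state(); print(s['width'],s['finger_force'],s['wrist_force'],s['eef_pos'])
a,d1,_=grab('wrist'); b,d2,_=grab('side'); c,_,_=grab('scene')
w=cv2.resize(a,(400,250)); s=cv2.resize(b[100:250,280:440],(400,375),interpolation=2); q=cv2.resize(c[170:320,240:400],(400,375),interpolation=2)
o=np.zeros((600,800,3),np.uint8); o[:375,:400]=s; o[:375,400:]=q; o[375:,:360]=cv2.resize(a,(360,225)); cv2.imwrite('pics/m2.png',o[:,:,::-1])
s=readout.read_state(); print(s['width'],s['finger_force'],s['wrist_force'])
E
```

```text
0.012211232621427242 0.0 [-0.84119842 -0.62949982  0.46100718] [ 0.56803852 -0.08503196  0.09565947]
-5.8471218061278686e-05 0.0 [-0.33157161  0.55938426 -0.49253953]
```

View pics/m2.png

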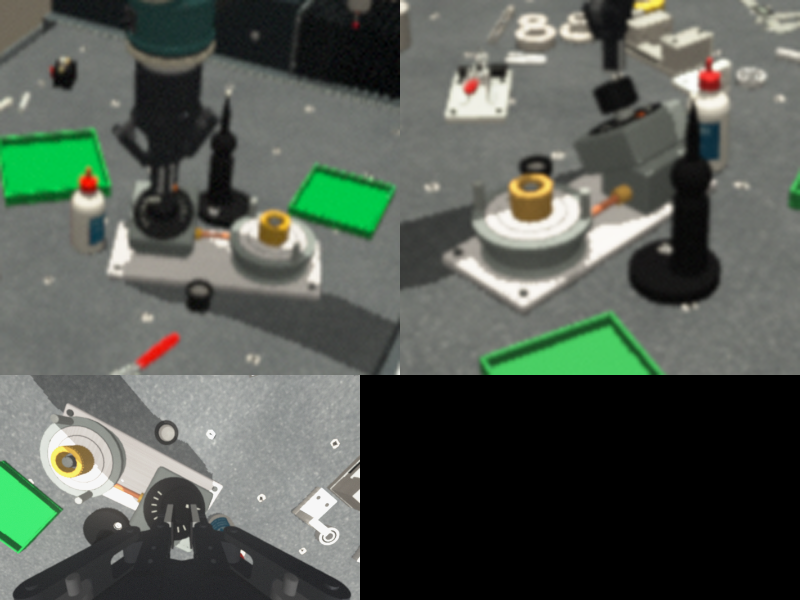

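```bash
python3 - <<'E'
from h import *
g=np.array([.569,-.0868,.1094])
for nme in ['scene','side','wrist']:
    im,d,K=grab(nme); P=pts(d,K); print(nme,'tcp px',proj(tool()[:3,3],K),'knobface px',proj(g+.012*n,K))
    for z in np.arange(.06,.2,.01):
        m=(abs(P[...,2]-z)<.005)&(np.linalg.norm(P[...,:2]-g[:2],axis=-1)<.05)&(d>0)
        if m.sum()>3: q=P[m]-g; print(round(z,3),m.sum(),'x',np.percentile(q@yb,[3,97]).round(3),'back',np.percentile(q@xb,[3,97]).round(3))
    if nme=='wrist': cv2.imwrite('pics/w3.png',cv2.resize(im[150:390,180:460,::-1],None,fx=2.4,fy=2.4,interpolation=2))
E
```

```text
scene tcp px [325.5887744  211.57476585] knobface px [324.42753409 202.23248053]
0.06 40 x [-0.046 -0.041] back [-0.017  0.024]
0.07 56 x [-0.045 -0.001] back [-0.018  0.025]
0.08 48 x [-0.045  0.027] back [-0.008  0.02 ]
0.09 55 x [-0.044  0.029] back [0.005 0.025]
0.1 81 x [-0.031  0.025] back [-0.004  0.049]
0.11 82 x [-0.023  0.008] back [-0.016  0.046]
0.12 80 x [-0.023  0.011] back [-0.01   0.018]
0.13 27 x [-0.016  0.008] back [0.    0.013]
0.14 29 x [-0.014  0.003] back [-0.01   0.009]
0.15 35 x [-0.017  0.003] back [-0.011  0.01 ]
0.16 41 x [-0.017  0.003] back [-0.009  0.009]
0.17 24 x [-0.015  0.006] back [-0.004  0.011]
0.18 36 x [-0.035  0.027] back [-0.006  0.021]
0.19 49 x [-0.04   0.028] back [-0.006  0.024]
0.2 55 x [-0.047  0.03 ] back [-0.003  0.027]
side tcp px [344.74938376 184.76367403] knobface px [344.7800138  179.10188089]
0.06 57 x [-0.041  0.038] back [-0.02  -0.011]
0.07 141 x [-0.039  0.04 ] back [-0.021  0.   ]
0.08 123 x [-0.039  0.041] back [-0.01   0.017]
0.09 83 x [-0.039  0.039] back [-0.011  0.033]
0.1 63 x [-0.032  0.031] back [-0.017  0.045]
0.11
[... 563 characters left out ...]
  0.036] back [-0.02  -0.017]
0.07 1990 x [-0.04   0.039] back [-0.019 -0.004]
0.08 1332 x [-0.041  0.039] back [-0.006  0.013]
0.09 1178 x [-0.04   0.037] back [0.011 0.029]
0.1 1141 x [-0.035 -0.008] back [0.027 0.043]
0.11 701 x [-0.019  0.014] back [-0.021  0.021]
0.12 1580 x [-0.019  0.017] back [-0.014  0.007]
0.13 57 x [-0.016 -0.01 ] back [0.001 0.01 ]
0.14 259 x [-0.013  0.008] back [-0.014 -0.002]
0.15 520 x [-0.014  0.009] back [-0.014 -0.002]
0.16 546 x [-0.014  0.008] back [-0.014 -0.002]
0.17 767 x [-0.014  0.005] back [-0.016  0.007]
0.18 2489 x [-0.031  0.022] back [-0.026  0.006]
0.19 5489 x [-0.037  0.034] back [-0.029  0.021]
0.2 5828 x [-0.045  0.034] back [-0.033  0.018]
```

View pics/w3.png

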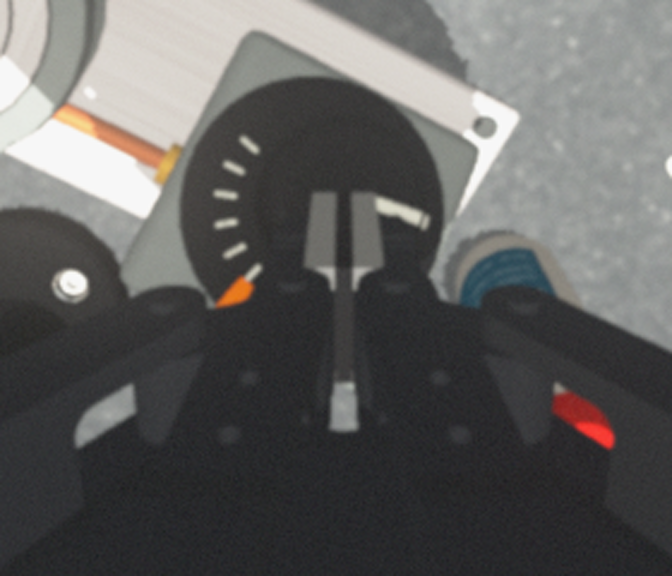

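```bash
python3 - <<'E'
from h import *
print({k:getattr(r,k) for k in dir(r) if not k.startswith('_')})
im,d,K=grab('wrist'); T=tool(); P=(pts(d,K)-T[:3,3])@T[:3,:3]
m=(abs(P[...,0])<.02)&(abs(P[...,1])<.022)&(P[...,2]<.02)&(d>0)
q=P[m]; 
for z in np.arange(-.1,.02,.005):
    k=abs(q[:,2]-z)<.0025
    if k.sum(): print(round(z,3),k.sum(),q[k].min(0).round(3),q[k].max(0).round(3))
E
```

```text
{'Unreachable': <class 'rig.Unreachable'>, 'tcp_to_grasp': 0.0187}
-0.1 155 [ 0.001 -0.015 -0.102] [ 0.016  0.016 -0.098]
-0.095 586 [ 0.    -0.022 -0.097] [ 0.012  0.022 -0.093]
-0.09 919 [-0.011 -0.022 -0.092] [ 0.012  0.022 -0.088]
-0.085 1234 [-0.013 -0.022 -0.087] [ 0.014  0.022 -0.083]
-0.08 416 [-0.007 -0.021 -0.082] [ 0.014  0.022 -0.078]
-0.075 570 [-0.012 -0.011 -0.077] [ 0.012  0.012 -0.073]
-0.07 188 [ 0.006 -0.006 -0.072] [ 0.011  0.014 -0.068]
-0.065 310 [ 0.006 -0.013 -0.067] [ 0.011  0.014 -0.063]
-0.06 280 [ 0.005 -0.013 -0.062] [ 0.011  0.014 -0.058]
-0.055 251 [ 0.005 -0.013 -0.057] [ 0.011  0.014 -0.053]
-0.05 229 [ 0.005 -0.013 -0.052] [ 0.011  0.014 -0.048]
-0.045 160 [ 0.006 -0.012 -0.047] [ 0.011  0.013 -0.043]
-0.04 9 [ 0.01  -0.006 -0.042] [ 0.01   0.007 -0.042]
-0.03 232 [-0.006 -0.018 -0.032] [ 0.008 -0.007 -0.028]
-0.025 786 [-0.009 -0.019 -0.027] [ 0.015  0.021 -0.023]
-0.02 975 [-0.013 -0.021 -0.022] [ 0.019  0.021 -0.018]
-0.015 292 [-0.017 -0.022 -0.017] [ 0.02   0.021 -0.013]
-0.01 29 [-0.012 -0.022 -0.012] [ 0.018  0.017 -0.008]
-0.005 5 [-0.    -0.022 -0.007] [ 0.007 -0.017 -0.004]
0.0 1 [ 0.006 -0.018 -0.001] [ 0.006 -0.018 -0.001]
0.01 8 [-0.001 -0.022  0.01 ] [ 0.003 -0.02   0.012]
0.015 119 [ 0.001 -0.022  0.013] [ 0.013 -0.013  0.017]
```

The tips really end about 42 mm short of the reported TCP: all three cameras show them shut at z≈0.137, above the knob. I'll use that offset, open, and go 42 mm lower.

Request:
move_arm --pt "0 0 0" --pt "0 0 0" --pt "0 0 0" --pt "0 0 0" --pt "0 0 0.1" --pt "0 0 0.21" --pt "0 0 0.21" --pt "0 0 0.21" --pt "0 0 0.21" --pt "0 0 0.21" --turn '[0,0,0,0,0,0,0,0,0,0]' --claw '[1,1,1,1,1,1,-1,-1,-1,-1]' --squeeze 30

```text
t: 4.55
eef_pos: [0.5673, -0.0863, 0.0546]
eef_rot: [-179.9, 0.0, 138.9]
wrist_force: [-11.8, -5.4, 13.8]
width: 0.0418
finger_force: 28.4
```

Request:
move_arm --pt "0 0 0" --pt "0 0 0" --pt "0 0 0" --pt "0 0 0" --pt "0 0 0" --pt "0 0 0" --pt "0 0 0" --pt "0 0 0" --pt "0 0 0" --pt "0 0 0" --turn '[0.04,0.08,0.12,0.16,0.2,0.24,0.28,0.317,0.317,0.317]' --claw '[-1,-1,-1,-1,-1,-1,-1,-1,-1,-1]' --squeeze 30

```text
t: 5.8
eef_pos: [0.5717, -0.0849, 0.056]
eef_rot: [179.5, -0.0, 82.0]
wrist_force: [6.7, 0.9, 8.3]
width: 0.0388
finger_force: 76.7
```

Request:
move_arm --pt "0 0 0" --pt "0 0 0" --pt "0 0 0" --pt "0 0 0" --pt "0 0 0" --pt "0 0 0" --pt "0 0 0" --pt "0 0 0" --pt "0 0 0" --pt "0 0 0" --turn '[0,0,0,-0.055,-0.11,-0.165,-0.22,-0.275,-0.317,-0.317]' --claw '[1,1,1,1,1,1,1,1,1,1]'

```text
t: 7.05
eef_pos: [0.5678, -0.0852, 0.0532]
eef_rot: [180.0, -0.0, 138.9]
wrist_force: [-0.7, -0.3, -0.5]
width: 0.0853
finger_force: 0.0
```

```bash
python3 - <<'E'
from h import *
from knob import knob
g=np.array([.569,-.0868,.1094])
im,d,K=grab('wrist','w4.png'); knob(im,d,K,g); 
P=pts(d,K); sel=(P-g)@n; rad=np.linalg.norm((P-g)-sel[...,None]*n,axis=-1); mk=(rad<.015)&(abs(sel)<.03); print('face h',np.median(sel[mk]))
E
```

```text
line n 288 dir -37.56081576791933 centroid dir -37.492212021132545 off mm [ 8.20743045 -6.29601061] | mark 365 -109.32820486749918 r 33.286165821237375 | cw to go 71.76738909957984
face h 0.012778526470361807
```

View pics/w4.png

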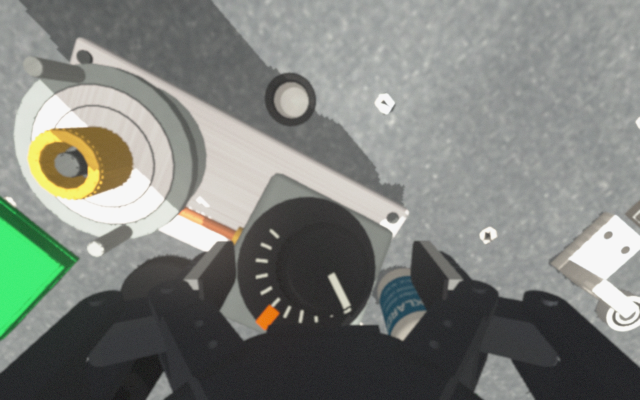

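Request:
move_arm --pt "0 0 0" --pt "0 0 0" --pt "0 0 0" --pt "0 0 0" --pt "0 0 0" --pt "0 0 0" --pt "0 0 0" --pt "0 0 0" --pt "0 0 0" --pt "0 0 0" --turn '[0,0,0,0,0.055,0.11,0.165,0.22,0.275,0.33]' --claw '[-1,-1,-1,-1,-1,-1,-1,-1,-1,-1]' --squeeze 30

```text
t: 8.35
eef_pos: [0.5725, -0.0838, 0.0558]
eef_rot: [179.5, -0.1, 79.4]
wrist_force: [14.0, 2.7, 14.5]
width: 0.0387
finger_force: 75.3
```

Request:
move_arm --pt "0 0 0" --pt "0 0 0" --pt "0 0 0" --pt "0 0 0" --pt "0 0 0" --pt "0 0 0" --pt "0 0 0" --pt "0 0 0" --pt "0 0 0" --pt "0 0 0" --turn '[0,0,0,0,-0.055,-0.11,-0.165,-0.22,-0.25,-0.25]' --claw '[-1,1,1,1,1,1,1,1,1,1]'

```text
t: 9.6
eef_pos: [0.5677, -0.0853, 0.0531]
eef_rot: [-180.0, -0.0, 124.5]
wrist_force: [0.5, -0.0, 0.6]
width: 0.0855
finger_force: 0.0
```

```bash
python3 - <<'E'
from h import *
from knob import knob
g=np.array([.569,-.0868,.1094])
im,d,K=grab('wrist','w5.png'); knob(im,d,K,g); 
P=pts(d,K); sel=(P-g)@n; rad=np.linalg.norm((P-g)-sel[...,None]*n,axis=-1); mk=(rad<.015)&(abs(sel)<.03); print('face h',np.median(sel[mk])); print(tool()[:3,3],readout.read_state()['eef_rot'])
E
```

```text
line n 322 dir -85.29695560832099 centroid dir -83.57901970543136 off mm [  1.16386868 -10.34193532] | mark 152 -112.3852638624002 r 30.155537716064714 | cw to go 27.08830825407921
face h 0.012573085320988917
[ 0.5677193  -0.08521088  0.05316015] [-1.79986970e+02 -1.60230043e-02  1.24404526e+02]
```

Request:
move_arm --pt "0 0 0" --pt "0 0 0" --pt "0 0 0" --pt "0 0 0" --pt "0 0 0" --pt "0 0 0" --pt "0 0 0" --pt "0 0 0" --pt "0 0 0" --pt "0 0 0" --turn '[0,0,0,0,0.04,0.08,0.115,0.15,0.15,0.15]' --claw '[-1,-1,-1,-1,-1,-1,-1,-1,-1,-1]' --squeeze 30

```text
t: 10.9
eef_pos: [0.5698, -0.0843, 0.0543]
eef_rot: [179.8, 0.0, 97.6]
wrist_force: [2.6, 3.2, 6.3]
width: 0.039
finger_force: 40.5
```

Request:
move_arm --pt "0 0 0" --pt "0 0 0" --pt "0 0 0" --pt "0 0 -0.2" --pt "0 0.05 -0.4" --pt "0 0.05 -0.6" --pt "0 0.05 -0.6" --pt "0 0.05 -0.6" --pt "0 0.05 -0.6" --pt "0 0.05 -0.6" --turn '[0,0,0,0,-0.04,-0.08,-0.08,-0.08,-0.08,-0.08]' --claw '[1,1,1,1,1,1,1,1,1,1]'

```text
t: 12.15
eef_pos: [0.5774, -0.0836, 0.1725]
eef_rot: [-179.9, -0.0, 111.9]
wrist_force: [0.5, -0.7, 0.7]
width: 0.0853
finger_force: 0.0
```

```bash
python3 - <<'E'
from h import *
from knob import knob
g=np.array([.569,-.0868,.1094])
im,d,K=grab('wrist','w6.png'); knob(im,d,K,g); 
P=pts(d,K); sel=(P-g)@n; rad=np.linalg.norm((P-g)-sel[...,None]*n,axis=-1); mk=(rad<.015)&(abs(sel)<.03); print('face h',np.median(sel[mk])); print(tool()[:3,3],readout.read_state()['eef_rot'])
u,v=proj(g,K).astype(int); print(u,v); cv2.imwrite('pics/w6c.png',cv2.resize(im[max(v-60,0):v+60,max(u-80,0):u+80,::-1],None,fx=4,fy=4,interpolation=2))
E
```

```text
line n 96 dir -106.55833519458825 centroid dir -106.41801875977932 off mm [-2.84270699 -9.64748712] | mark 101 -106.11660682894589 r 33.85293513246557 | cw to go 359.55827163435765
face h 0.012527052933315318
[ 0.57749596 -0.08359853  0.17263285] [-1.79941545e+02 -2.76051030e-02  1.11951524e+02]
311 195
```

View pics/w6c.png

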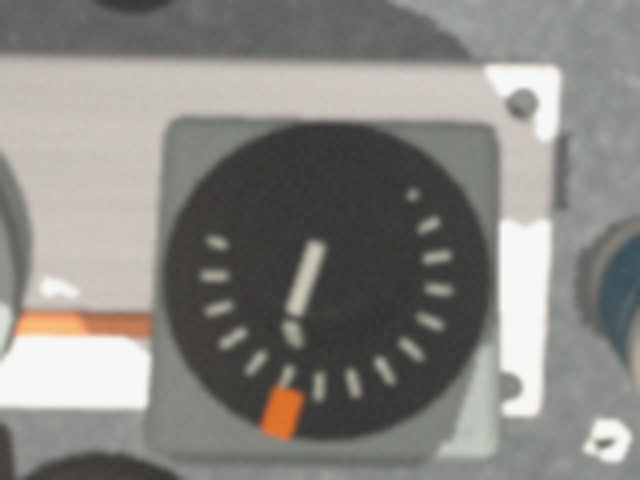

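The line (about -106.5°) now points at the mark (-106.1°). Next I'll grip at the neutral angle and pull along the axis.

Request:
move_arm --pt "0 -0.045 0" --pt "0 -0.045 0.2" --pt "0 -0.045 0.4" --pt "0 -0.045 0.6" --pt "0 -0.045 0.6" --pt "0 -0.045 0.6" --pt "0 -0.045 0.6" --pt "0 -0.045 0.6" --pt "0 -0.045 0.6" --pt "0 -0.045 0.6" --turn '[0,0,0,0,0,0,0,0,0,0]' --claw '[1,1,1,1,1,-1,-1,-1,-1,-1]' --squeeze 50

```text
t: 13.45
eef_pos: [0.5689, -0.0876, 0.0549]
eef_rot: [-180.0, 0.0, 111.9]
wrist_force: [-13.7, -0.7, 21.4]
width: 0.038
finger_force: 47.7
```

Request:
move_arm --pt "0.005 0 -0.009" --pt "0.01 0 -0.017" --pt "0.015 0 -0.026" --pt "0.02 0 -0.035" --pt "0.025 0 -0.043" --pt "0.03 0 -0.052" --pt "0.034 0 -0.06" --pt "0.0375 0 -0.065" --pt "0.0375 0 -0.065" --pt "0.0375 0 -0.065" --turn '[0,0,0,0,0,0,0,0,0,0]' --claw '[-1,-1,-1,-1,-1,-1,-1,-1,-1,-1]' --squeeze 50

```text
t: 14.7
eef_pos: [0.5665, -0.0819, 0.066]
eef_rot: [-180.0, 0.1, 111.9]
wrist_force: [5.6, -9.9, -18.4]
width: 0.0382
finger_force: 54.3
```

Request:
move_arm --pt "0 0 0" --pt "0 0 0" --pt "0 0 0" --pt "0 0 0" --pt "0 0 -0.15" --pt "0 0.03 -0.35" --pt "0 0.03 -0.55" --pt "0 0.03 -0.55" --pt "0 0.03 -0.55" --pt "0 0.03 -0.55" --turn '[0,0,0,0,0,0,0,0,0,0]' --claw '[1,1,1,1,1,1,1,1,1,1]'

```text
t: 15.95
eef_pos: [0.5716, -0.0778, 0.1752]
eef_rot: [-179.9, -0.0, 112.0]
wrist_force: [-0.3, -0.1, -0.6]
width: 0.0855
finger_force: 0.0
```

```bash
python3 - <<'E'
from h import *
from knob import knob
g=np.array([.569,-.0868,.1094])
im,d,K=grab('wrist','w7.png'); knob(im,d,K,g,.012); 
P=pts(d,K); sel=(P-g)@n; rad=np.linalg.norm((P-g)-sel[...,None]*n,axis=-1); mk=(rad<.015)&(abs(sel)<.04); print('face h',np.median(sel[mk])); s=readout.read_state(); print(s['eef_pos'],s['eef_rot'],s['qpos'])
# nut
hsv=cv2.cvtColor(im,cv2.COLOR_RGB2HSV)
for nm in ['wrist','scene','side']:
    im,d,K=grab(nm); P=pts(d,K); nt=(P[...,2]>.074)&(P[...,2]<.086)&(np.linalg.norm(P[...,:2]-[.448,-.16],axis=-1)<.035)
    q=P[nt]; print(nm,'nut top',nt.sum(),q.mean(0),q.min(0),q.max(0),cv2.minEnclosingCircle((q[:,:2]*1000).astype(np.float32)))
E
```

```text
line n 96 dir -108.19655985818956 centroid dir -106.53578108859612 off mm [-2.94336309 -9.913888  ] | mark 97 -105.82699757224614 r 34.00867221599946 | cw to go 357.6304377140566
face h 0.024168308101217943
[ 0.57170732 -0.077811    0.17530952] [-1.79914961e+02 -4.01950064e-02  1.11960987e+02] [ 4.70690330e+00  2.01521153e+01 -1.59479648e-02  1.00571952e+02
  8.96902035e-03  5.93699674e+01  2.66483679e+01]
wrist nut top 980 [ 0.44841483 -0.16016436  0.0791796 ] [ 0.42813205 -0.18087447  0.07404641] [ 0.46706554 -0.14178308  0.0826538 ] ((447.7265319824219, -161.16798400878906), 19.920621871948242)
scene nut top 156 [ 0.44400251 -0.16325498  0.0788712 ] [ 0.42578167 -0.18082586  0.0742481 ] [ 0.46380284 -0.14320702  0.08279381] ((443.52203369140625, -161.4417724609375), 20.521869659423828)
side nut top 80 [ 0.44811139 -0.1583495   0.0784561 ] [ 0.43027266 -0.17968407  0.07408646] [ 0.46726313 -0.13997547  0.08308153] ((448.3854675292969, -159.7506561279297), 20.04302406311035)
```

The knob is out 11.7 mm, at its stop, and the line is still on the mark. Next I'll move over the nut at (0.448,-0.161) and turn to a yaw that keeps the fingers off the dowels.

Request:
move_arm --pt "-0.03 -0.13 0" --pt "-0.06 -0.28 0" --pt "-0.09 -0.43 0" --pt "-0.12 -0.58 0" --pt "-0.154 -0.73 0" --pt "-0.154 -0.73 0" --pt "-0.154 -0.73 0" --pt "-0.154 -0.73 0" --pt "-0.154 -0.73 0" --pt "-0.154 -0.73 0" --turn '[0.059,0.118,0.177,0.236,0.295,0.354,0.413,0.472,0.531,0.59]' --claw '[1,1,1,1,1,1,1,1,1,1]'

```text
t: 17.4
eef_pos: [0.4482, -0.161, 0.1761]
eef_rot: [180.0, 0.0, 5.4]
wrist_force: [0.1, 0.4, 0.2]
width: 0.085
finger_force: 0.0
```

```bash
python3 - <<'E'
from h import *
s=readout.read_state(); print(s['eef_pos'],s['eef_rot'],s['qpos'].round(1))
im,d,K=grab('wrist','w8.png'); P=pts(d,K); nt=(P[...,2]>.074)&(P[...,2]<.086)&(np.linalg.norm(P[...,:2]-[.448,-.16],axis=-1)<.035)
q=P[nt]; print('nut top',nt.sum(),q.mean(0),cv2.minEnclosingCircle((q[:,:2]*1000).astype(np.float32)))
T=tool(); print('delta tool', T[:3,:3].T@(np.array([.448,-.161,.012])-T[:3,3])/.2)
E
```

```text
[ 0.44823689 -0.16101983  0.1761381 ] [1.79998631e+02 1.68730993e-02 5.41001155e+00] [  0.7   9.9  17.1 114.6  -3.5  55.9 -65.1]
nut top 916 [ 0.44790589 -0.16075485  0.07953382] ((447.3055419921875, -161.0762176513672), 19.634302139282227)
delta tool [-1.01374775e-03 -2.52763009e-04  8.20640864e-01]
```

View pics/w8.png

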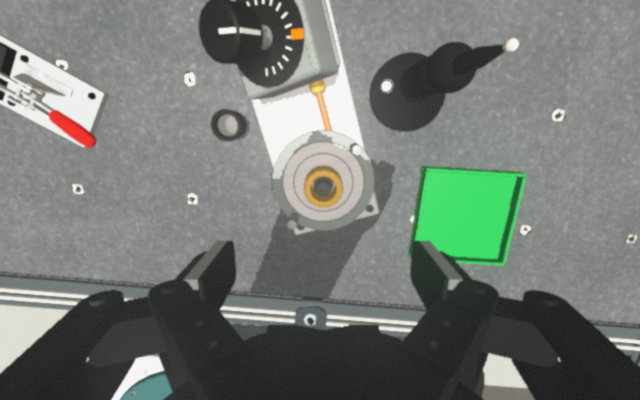

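The nut is at (323,187), centred under the tool, with the posts clear of both fingers. I'll descend and grip.

Request:
move_arm --pt "0 0 0.2" --pt "0 0 0.4" --pt "0 0 0.6" --pt "0 0 0.75" --pt "0 0 0.82" --pt "0 0 0.82" --pt "0 0 0.82" --pt "0 0 0.82" --pt "0 0 0.82" --pt "0 0 0.82" --turn '[0,0,0,0,0,0,0,0,0,0]' --claw '[1,1,1,1,1,-1,-1,-1,-1,-1]' --squeeze 60

```text
t: 18.7
eef_pos: [0.449, -0.1611, 0.0136]
eef_rot: [180.0, -0.1, 5.8]
wrist_force: [-4.6, 0.7, 15.2]
width: 0.0366
finger_force: 58.3
```

Request:
move_arm --pt "0 0 -0.0026" --pt "0 0 -0.0052" --pt "0 0 -0.0078" --pt "0 0 -0.0104" --pt "0 0 -0.013" --pt "0 0 -0.0156" --pt "0 0 -0.0182" --pt "0 0 -0.0208" --pt "0 0 -0.0234" --pt "0 0 -0.026" --turn '[-0.05,-0.1,-0.15,-0.2,-0.25,-0.3,-0.35,-0.4,-0.45,-0.5]' --claw '[-1,-1,-1,-1,-1,-1,-1,-1,-1,-1]' --squeeze 60

```text
t: 19.95
eef_pos: [0.4475, -0.1596, 0.018]
eef_rot: [-179.9, -0.1, 96.1]
wrist_force: [-8.9, 11.4, 8.4]
width: 0.0368
finger_force: 60.4
```

Request:
move_arm --pt "0 0 -0.0026" --pt "0 0 -0.0052" --pt "0 0 -0.0078" --pt "0 0 -0.0104" --pt "0 0 -0.013" --pt "0 0 -0.0156" --pt "0 0 -0.0182" --pt "0 0 -0.0208" --pt "0 0 -0.0234" --pt "0 0 -0.026" --turn '[-0.05,-0.1,-0.15,-0.2,-0.25,-0.3,-0.35,-0.4,-0.45,-0.49]' --claw '[-1,-1,-1,-1,-1,-1,-1,-1,-1,-1]' --squeeze 60

```text
t: 21.2
eef_pos: [0.4472, -0.1615, 0.0229]
eef_rot: [-179.9, -0.1, -175.8]
wrist_force: [-5.9, 1.0, -2.3]
width: 0.0366
finger_force: 60.1
```

Request:
move_arm --pt "0 0 -0.005" --pt "0 0 -0.01" --pt "0 0 -0.015" --pt "0 0 -0.02" --pt "0 0 -0.025" --pt "0 0 -0.03" --pt "0 0 -0.035" --pt "0 0 -0.04" --pt "0 0 -0.045" --pt "0 0 -0.05" --turn '[0,0,0,0,0,0,0,0,0,0]' --claw '[-1,-1,-1,-1,-1,-1,-1,-1,-1,-1]' --squeeze 60

```text
t: 22.45
eef_pos: [0.449, -0.161, 0.0331]
eef_rot: [-180.0, 0.1, -176.0]
wrist_force: [0.0, -0.0, -2.0]
width: 0.037
finger_force: 60.9
```

The wrist now carries only the nut's weight (-2 N), so the nut is free. I'll lift it and carry it over the small tray.

Request:
move_arm --pt "0 0 -0.12" --pt "0 0 -0.24" --pt "0 0 -0.35" --pt "0.04 -0.13 -0.35" --pt "0.08 -0.28 -0.35" --pt "0.13 -0.44 -0.35" --pt "0.18 -0.6 -0.35" --pt "0.22 -0.75 -0.35" --pt "0.25 -0.85 -0.35" --pt "0.2625 -0.889 -0.35" --turn '[0,0,0,0,0,0,0,0,0,0]' --claw '[-1,-1,-1,-1,-1,-1,-1,-1,-1,-1]'

```text
t: 23.7
eef_pos: [0.4081, -0.3427, 0.1027]
eef_rot: [-180.0, 0.0, -176.1]
wrist_force: [0.7, -0.6, -2.1]
width: 0.0367
finger_force: 60.9
```

```bash
python3 - <<'E'
from h import *
s=readout.read_state(); print(s['eef_pos'],s['eef_rot'],s['width'])
for nm in ['scene','side']:
    im,d,K=grab(nm,nm+'9.png'); P=pts(d,K); hsv=cv2.cvtColor(im,cv2.COLOR_RGB2HSV)
    o=(hsv[...,0]>10)&(hsv[...,0]<30)&(hsv[...,1]>110)&(hsv[...,2]>80)&(np.linalg.norm(P[...,:2]-[.409,-.342],axis=-1)<.05)&(P[...,2]>.05)
    q=P[o]; print(nm,'nut',o.sum(),q.min(0).round(4),q.max(0).round(4))
    gm=(hsv[...,0]>45)&(hsv[...,0]<75)&(hsv[...,1]>150)&(hsv[...,2]>60)&(P[...,0]<.52)&(P[...,2]<.03); print('tray',cv2.minAreaRect((P[gm][:,:2]*1000).astype(np.float32)))
E
```

```text
[ 0.40812022 -0.34273344  0.10270577] [-1.79996255e+02  9.31835817e-03 -1.76086022e+02] 0.03669875128327969
scene nut 202 [ 0.3891 -0.3743  0.1404] [ 0.4421 -0.3217  0.3442]
tray ((407.4473876953125, -342.89501953125), (118.92657470703125, 121.28753662109375), 1.9635844230651855)
side nut 38 [ 0.393  -0.355   0.1419] [ 0.4269 -0.3173  0.1885]
tray ((410.1514587402344, -340.95343017578125), (119.15658569335938, 127.91934204101562), 0.8676987886428833)
```

Request:
move_arm --pt "0 0 0.15" --pt "0 0 0.3" --pt "0 0 0.45" --pt "0 0 0.57" --pt "0 0 0.63" --pt "0 0 0.645" --pt "0 0 0.655" --pt "0 0 0.662" --pt "0 0 0.668" --pt "0 0 0.672" --turn '[0,0,0,0,0,0,0,0,0,0]' --claw '[-1,-1,-1,-1,-1,-1,-1,-1,-1,-1]'

```text
t: 25.05
eef_pos: [0.4082, -0.3421, -0.0316]
eef_rot: [-180.0, 0.0, -176.0]
wrist_force: [-0.9, 0.4, -1.4]
width: 0.0368
finger_force: 60.9
```

Request:
move_arm --pt "0 0 0.0015" --pt "0 0 0.003" --pt "0 0 0.0045" --pt "0 0 0.006" --pt "0 0 0.0075" --pt "0 0 0.009" --pt "0 0 0.0105" --pt "0 0 0.0105" --pt "0 0 0.0105" --pt "0 0 0.0105" --turn '[0,0,0,0,0,0,0,0,0,0]' --claw '[-1,-1,-1,-1,-1,-1,-1,-1,-1,-1]'

```text
t: 26.3
eef_pos: [0.4083, -0.3421, -0.0325]
eef_rot: [-179.9, -0.0, -176.0]
wrist_force: [-10.2, 7.6, 34.4]
width: 0.0366
finger_force: 64.3
```

Request:
move_arm --pt "0 0 -0.004" --pt "0 0 -0.006" --pt "0 0 -0.006" --pt "0 0 -0.006" --pt "0 0 -0.006" --pt "0 0 -0.006" --pt "0 0 -0.1" --pt "0 0 -0.25" --pt "0 0 -0.5" --pt "0 0 -0.75" --turn '[0,0,0,0,0,0,0,0,0,0]' --claw '[-1,-1,0.3,0.3,0.3,0.3,0.3,0.3,0.3,0.3]'

```text
t: 27.55
eef_pos: [0.4082, -0.3417, 0.1189]
eef_rot: [-180.0, 0.0, -176.0]
wrist_force: [-0.6, -0.7, 0.7]
width: 0.0557
finger_force: 0.0
```

```bash
python3 - <<'E'
from h import *
s=readout.read_state(); print(s['eef_pos'],s['width'],s['wrist_force'])
A=[grab(x) for x in ['scene','side','wrist']]
for nm,(im,d,K) in zip('abc',A):
    P=pts(d,K); hsv=cv2.cvtColor(im,cv2.COLOR_RGB2HSV)
    o=(hsv[...,0]>10)&(hsv[...,0]<30)&(hsv[...,1]>110)&(hsv[...,2]>80)&(np.linalg.norm(P[...,:2]-[.409,-.342],axis=-1)<.06)&(P[...,2]>.006)&(P[...,2]<.06)
    q=P[o]; print('nut',o.sum(),q.min(0).round(4),q.max(0).round(4))
o=np.zeros((600,800,3),np.uint8); o[:375,:400]=cv2.resize(A[0][0][200:350,240:400],(400,375),interpolation=2); o[:375,400:]=cv2.resize(A[1][0][100:250,290:450],(400,375),interpolation=2); o[375:,:360]=cv2.resize(A[2][0],(360,225)); cv2.imwrite('pics/m10.png',o[:,:,::-1])
E
```

```text
[ 0.40816146 -0.34173248  0.11889269] 0.05568683870777525 [-0.56099316 -0.73200648  0.66966443]
nut 389 [ 0.389  -0.3624  0.0064] [ 0.4258 -0.3259  0.037 ]
nut 111 [ 0.3932 -0.3597  0.0069] [ 0.4267 -0.3168  0.0377]
nut 991 [ 0.3921 -0.36    0.008 ] [ 0.4294 -0.323   0.0365]
```

View pics/m10.png

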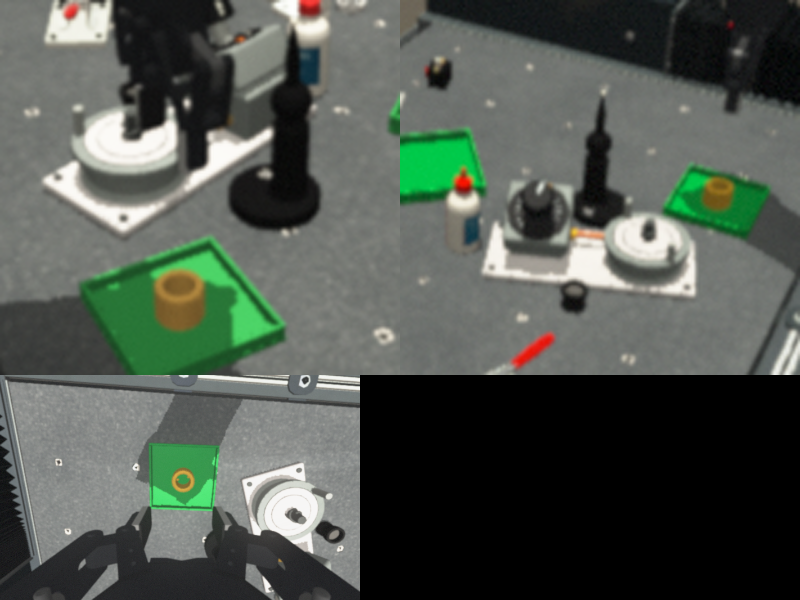

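The nut stands upright in the middle of the small green tray (mosaic (180,298) and (718,192)). The bystanders are in place, the stud is bare, the knob is out, and the gripper is clear. Handing in.

```bash
python3 -c "
from rig import job; print(job.job_done())"
```

```text
the job is handed in; nothing more can be done
None
```

I handed the job in at about 28 s: the knob is within about 2° of the orange mark and pulled fully out, the brass nut stands upright in the small green tray, and the casting, ball stand, bottle and loupe were never touched.

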